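# Sweep the end caps off the sorting tray into the stock bin

## Robot

A 6-joint arm with a two-finger parallel gripper is mounted at the origin on the work surface. World frame = base frame: x ahead of the robot, y to its left, z up, the work surface at z = 0. Lengths are in m, angles in rad, forces in N, time in s.
With the tool pointing down it reaches from about 0.3 to 0.875 m from the base axis. Payload 4.2 kg.
Tool frame: the origin (TCP) lies at the centre of the arm's flange, where the gripper is bolted on; the fingertips stand 173 mm ahead of it and the grasp point (between the pads) lies 155 mm ahead of it; x points along the fingers, z is the direction in which the jaws open and shut, and the axes are right-handed (so a half turn about x gives the same grasp; the last joint's range is limited). The gripper opens to 85 mm and grips with 20 to 120 N. Pads are 22 mm wide; open, the fingers measure 114 mm over their backs; the gripper's body (76 mm by 85 mm) begins 54 mm behind the grasp point. The pads swing forward as they close: fully open they stand 13 mm farther back than shut.
Start: joints at [-1.267, 0.32, 1.565, -0, 1.257, -0.02], TCP at [0.183, -0.545, 0.405] pointing down, gripper open.
Joint ranges: [-3.11, 3.11], [-0.84, 2.01], [0.21, 2.61], [-1.34, 4.49], [0.05, 2.63], [-2.56, 2.56]. Speed limits (rad/s): [2.57, 2.57, 3.14, 3.14, 3.14, 3.14].

## Interface

Orientations are given as a rotation vector (axis times angle).
In Python, from workcell import sense, camera, camera_params, sign_off gives the robot as it stands.
- The arm moves only by the shell command python3 -m jog 'ROWS' [FORCE]. ROWS is JSON, a list that holds one entry, the list of rows, each a list of 5 numbers: the gripper command: -1 is shut, 1 is fully open, values between are in proportion, then the shift along the tool's x, y, z in cm, then the turn about the tool's x in rad. A call has 1 to 12 rows; each row shifts and turns the commanded pose from where the row before left it, along the tool's axes as they then stand; what a row does not reach is not made up. A row lasts 1/12 s, in which the tool goes at most 41.7 mm and 7.16 degrees, less where a joint would pass 70% of its speed; a pose out of reach is approached as far as the arm can. A call with a gripper value outside its range is refused whole. The fingers move at their own pace and stop on an object; FORCE is the grip in N (left out, the last holds). Time passes only in rows, so rows that do not move let the fingers close. It gives the time, the measured TCP pose, the force and the opening at its end, in the units of the state.
- sense(): the state, without advancing time (a new reading comes with each control period).
- camera(name): name is "side" or "top" or "wrist"; returns the picture (400x640x3 uint8, red, green, blue); there is no depth.
- camera_params(name): a dict with "camera_matrix" (3x3 intrinsics, pixels), "pose" (4x4, takes a point from camera to world coordinates). Camera axes: x right, y down, z forward; pixel columns grow to the right and rows downward; lengths in m; the calibration is good to about 2 mm. A picture is of the moment at which its call begins: read the wrist's pose just before it. camera_params takes no time and is no camera call; for the wrist camera it gives the pose at the moment of the call.
- sign_off(): hands the job in, once; it reports no verdict.
The state is a dict: "clock": time; "joint_positions": joint angles; "qd": joint speeds; "tau": joint torques, N m; "ee_pos": TCP position; "tcp_rot": TCP orientation; "force": force on the tool from outside, world axes, zero at the start; "moment": the same for the moment, N m; "width": finger opening in m.
Only numpy, scipy, OpenCV 4.12 (cv2) and the standard library are available. Lean on these libraries where they do the work, as an engineer would, in place of code of your own. Each camera call takes 0.05 s, during which the arm holds its last target.

## Task

Returned drain fittings have been tipped out on the sorting tray. With the fingertips, sweep all four low round end caps along the tray and off its open end, so that they drop into the stock bin standing there; only push them, do not pick them up or carry them. Leave the tee and the pipe sleeve standing on the tray where they are.

Things in the scene. Friction and masses are not known exactly. Their poses are not given: they have to be found in the camera images.
- tray: steel sorting tray on a white stand, fixed. Origin: on the counter under the middle of its deck; z up. Deck 140 mm above the origin, 250 mm along x by 280 mm along y. Rims 30 mm high (inner faces x = -121, +121 and y = +136 mm). The end y = -140 mm is open. Two caps lie near each long rim (x about -72 and +72 mm); tee and sleeve stand between, on the middle line
- mouth (a point): middle of the tray's open edge, at deck height (tray x = 0, y = -140 mm); axes as the tray's, so caps are swept towards -y. No rim here: past the edge a short 45-degree lip slopes down (14 mm out, 14 mm down) and overhangs the bin. A cap pushed until its centre is about 40 mm past this edge drops into the bin
- bin: loose open-fronted red plastic stock bin (0.8 kg) on the counter under the tray's open end, about square to the tray. 230 mm along its x (cut-away front at -x), 150 mm along y, 122 mm high, walls 4 mm; rim 18 mm below the tray's deck. Origin: centre of its underside. Two such caps, fixed, lie on its floor already
- cap1: one of four alike grey plastic drain-pipe end caps lying flat on the tray: a low round cup 26 mm high, mouth down; bead 50 mm in diameter round its lowest 11 mm, 44 mm across above. 20 to 45 g. Origin: its centre, half-way up (13 mm over the deck while it lies on the tray); z is its axis
- cap2: one of four alike grey plastic drain-pipe end caps lying flat on the tray: a low round cup 26 mm high, mouth down; bead 50 mm in diameter round its lowest 11 mm, 44 mm across above. 20 to 45 g. Origin: its centre, half-way up (13 mm over the deck while it lies on the tray); z is its axis
- cap3: one of four alike grey plastic drain-pipe end caps lying flat on the tray: a low round cup 26 mm high, mouth down; bead 50 mm in diameter round its lowest 11 mm, 44 mm across above. 20 to 45 g. Origin: its centre, half-way up (13 mm over the deck while it lies on the tray); z is its axis
- cap4: one of four alike grey plastic drain-pipe end caps lying flat on the tray: a low round cup 26 mm high, mouth down; bead 50 mm in diameter round its lowest 11 mm, 44 mm across above. 20 to 45 g. Origin: its centre, half-way up (13 mm over the deck while it lies on the tray); z is its axis
- tee: grey plastic pipe tee standing upright on the tray among the caps, to be left there: upright run 50 mm in diameter and 54 mm high, with a side branch (50 mm bead) that reaches 46 mm from the run's axis along its own +y, roughly towards the tray's closed end. Origin: centre of the run's underside, on the deck
- sleeve: grey plastic pipe sleeve (straight double socket) standing upright on the tray among the caps, to be left there: 50 mm in diameter, 54 mm high. Origin: centre of its underside, on the deck

How it is judged:
At the end, for the whole second after the job is handed in: All four end caps lie at rest inside the upright stock bin (centres within its walls and below 105 mm), and the tee and the sleeve stand upright on the tray within 30 mm of where they were (x of cap1 in the frame of bin between -0.11 and 0.11 m and y of cap1 in the frame of bin between -0.07 and 0.07 m and z of cap1 in the frame of bin between 0 and 0.105 m and linear speed of each of cap1, cap2, cap3, cap4 below 0.05 m/s and x of cap2 in the frame of bin between -0.11 and 0.11 m and y of cap2 in the frame of bin between -0.07 and 0.07 m and z of cap2 in the frame of bin between 0 and 0.105 m and x of cap3 in the frame of bin between -0.11 and 0.11 m and y of cap3 in the frame of bin between -0.07 and 0.07 m and z of cap3 in the frame of bin between 0 and 0.105 m and x of cap4 in the frame of bin between -0.11 and 0.11 m and y of cap4 in the frame of bin between -0.07 and 0.07 m and z of cap4 in the frame of bin between 0 and 0.105 m and distance of each of tee, sleeve from where it was at the start of the episode below 0.03 m and angle between each of tee, sleeve's own z axis and vertical below 0.3 rad and angle between bin's own z axis and vertical below 0.1 rad); the robot touches nothing.
It fails at once if an end cap is lifted (its centre more than 40 mm above the tray's deck; it lies at 13 mm) (height (world z) of any of cap1, cap2, cap3, cap4 above 0.18 m).
It fails at once if an end cap is carried: held by the fingers in the air more than 60 mm past the tray's open edge, still above deck level ((y of cap1 in the frame of tray below -0.2 m and height (world z) of cap1 above 0.143 m and contact force between the fingers and cap1 above 0.2 N) or (y of cap2 in the frame of tray below -0.2 m and height (world z) of cap2 above 0.143 m and contact force between the fingers and cap2 above 0.2 N) or (y of cap3 in the frame of tray below -0.2 m and height (world z) of cap3 above 0.143 m and contact force between the fingers and cap3 above 0.2 N) or (y of cap4 in the frame of tray below -0.2 m and height (world z) of cap4 above 0.143 m and contact force between the fingers and cap4 above 0.2 N)).
It fails at once if the tee or the sleeve is tipped, lifted or shifted by more than 30 mm (distance of any of tee, sleeve from where it was at the start of the episode above 0.03 m or angle between any of tee, sleeve's own z axis and vertical above 0.3 rad).
It also fails if it takes over 54 s, if anything falls off the work surface, if the arm or the gripper's body presses on something with over 40 N, if the wrist force passes 120 N, or if a joint passes its speed limit or range.

## Working session

There is one attempt and no reset: what is moved stays moved. The work goes in short steps, Python scripts to look and compute and a shell command to move; the robot and the scene stay as the last step left them, time stands still between calls to the robot, and variables do not carry over. Pictures are saved under pics/ and viewed, and the job is handed in when it is done.

```bash
mkdir -p pics; python3 - <<'E'
from workcell import *
import cv2,numpy as np
np.set_printoptions(precision=4,suppress=True)
s=sense();print(s)
for n in("top","side","wrist"):
    p=camera_params(n);print(n,p["camera_matrix"],p["pose"])
for n in("top","side"):
    cv2.imwrite(f"pics/{n}0.png",camera(n)[:,:,::-1])
E
```

```text
{'clock': 0.0, 'joint_positions': array([-1.267 ,  0.3203,  1.5657, -0.    ,  1.2574, -0.02  ]), 'qd': array([-0.0001, -0.0008,  0.0004, -0.0014, -0.0028, -0.0012]), 'tau': array([  0.0004, -41.553 , -23.4162,  -0.0001,   0.008 ,  -0.    ]), 'ee_pos': array([ 0.1829, -0.545 ,  0.4039]), 'tcp_rot': array([ 0.9685,  1.3467, -0.9668]), 'force': array([ 0.2173, -0.2823,  0.6141]), 'moment': array([-0.0397,  0.014 ,  0.1038]), 'width': 0.08501373882126764}
top [[421.3641   0.     318.5983]
 [  0.     421.3641 201.249 ]
 [  0.       0.       1.    ]] [[ 0.0282 -0.9964  0.0805  0.5335]
 [-0.9996 -0.0276  0.0085  0.0188]
 [-0.0062 -0.0808 -0.9967  0.7725]
 [ 0.      0.      0.      1.    ]]
side [[382.4855   0.     319.0377]
 [  0.     382.4855 195.2214]
 [  0.       0.       1.    ]] [[ 0.9793 -0.145   0.1409  0.4952]
 [-0.2014 -0.6361  0.7448 -0.488 ]
 [-0.0184 -0.7578 -0.6522  0.5884]
 [ 0.      0.      0.      1.    ]]
wrist [[293.9614   0.     322.818 ]
 [  0.     293.9614 202.3699]
 [  0.       0.       1.    ]] [[ 0.3178 -0.8961 -0.31    0.2638]
 [-0.9482 -0.3004 -0.1034 -0.5179]
 [-0.0005  0.3268 -0.9451  0.3723]
 [ 0.      0.      0.      1.    ]]
```

View pics/top0.png

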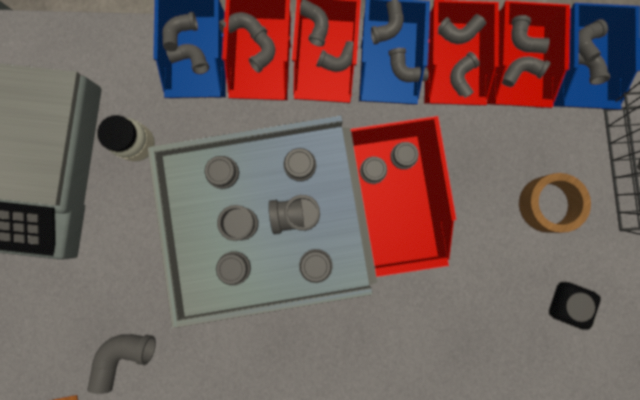

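View pics/side0.png

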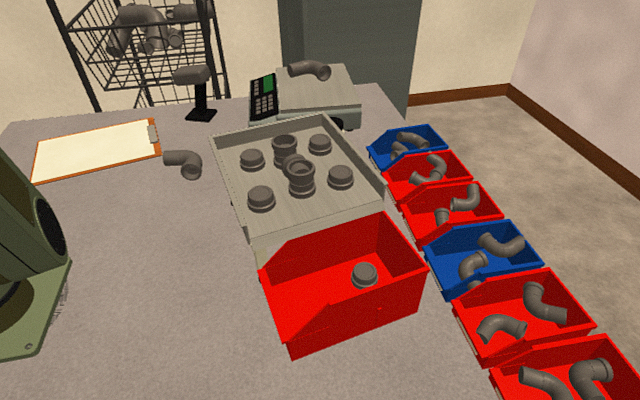

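```bash
cat > h.py <<'E'
import cv2,numpy as np
from workcell import *
from scipy.spatial.transform import Rotation as R
np.set_printoptions(precision=4,suppress=True)
def ray(n,px,z,P=None):
    P=P or camera_params(n); K=P["camera_matrix"];T=P["pose"]
    px=np.atleast_2d(np.array(px,float))
    d=np.c_[(px-[K[0,2],K[1,2]])/[K[0,0],K[1,1]],np.ones(len(px))]@T[:3,:3].T
    o=T[:3,3]; return o+d*((z-o[2])/d[:,2])[:,None]
E
python3 - <<'E'
from h import *
im=cv2.imread("pics/top0.png")
c=cv2.resize(im[110:330,145:460],None,fx=2.5,fy=2.5,interpolation=cv2.INTER_CUBIC)
cv2.imwrite("pics/crop0.png",c)
hsv=cv2.cvtColor(im,cv2.COLOR_BGR2HSV)
g=cv2.cvtColor(im,cv2.COLOR_BGR2GRAY)
roi=np.zeros_like(g);cv2.fillPoly(roi,[np.array([[165,160],[335,130],[360,285],[182,315]])],255)
for th in(115,125):
    m=((g<th)&(roi>0)).astype(np.uint8)*255
    m=cv2.morphologyEx(m,cv2.MORPH_OPEN,np.ones((5,5)))
    for q in cv2.findContours(m,0,2)[0]:
        if cv2.contourArea(q)>200:
            print(th,cv2.contourArea(q),cv2.minEnclosingCircle(q))
m=cv2.inRange(hsv,(0,150,80),(8,255,255))|cv2.inRange(hsv,(172,150,80),(180,255,255))
m[:115]=0
q=max(cv2.findContours(m,0,2)[0],key=cv2.contourArea)
print(cv2.approxPolyDP(q,3,True)[:,0].tolist())
s=sense();print(R.from_rotvec(s['tcp_rot']).as_matrix())
E
```

```text
115 937.0 ((233.16049194335938, 267.91973876953125), 18.205917358398438)
115 894.0 ((315.5, 265.5), 17.39262580871582)
115 1164.5 ((237.5, 223.0), 21.10104751586914)
115 1385.5 ((292.10797119140625, 214.23651123046875), 27.502809524536133)
115 918.0 ((221.76470947265625, 171.4705810546875), 18.100643157958984)
115 871.0 ((299.5, 164.5), 17.219274520874023)
125 1009.0 ((233.0, 268.0), 18.788393020629883)
125 976.0 ((315.5520935058594, 265.6145935058594), 18.250537872314453)
125 1249.5 ((237.56185913085938, 222.8402099609375), 21.669851303100586)
125 1704.0 ((292.39715576171875, 214.41844177246094), 28.33935546875)
125 981.0 ((221.69956970214844, 171.08154296875), 18.715335845947266)
125 935.5 ((299.25860595703125, 164.4310302734375), 17.96303367614746)
[[436, 116], [351, 129], [376, 275], [448, 264], [455, 214]]
[[-0.0005  0.948   0.3182]
 [ 0.0015  0.3182 -0.948 ]
 [-1.      0.     -0.0016]]
```

View pics/crop0.png

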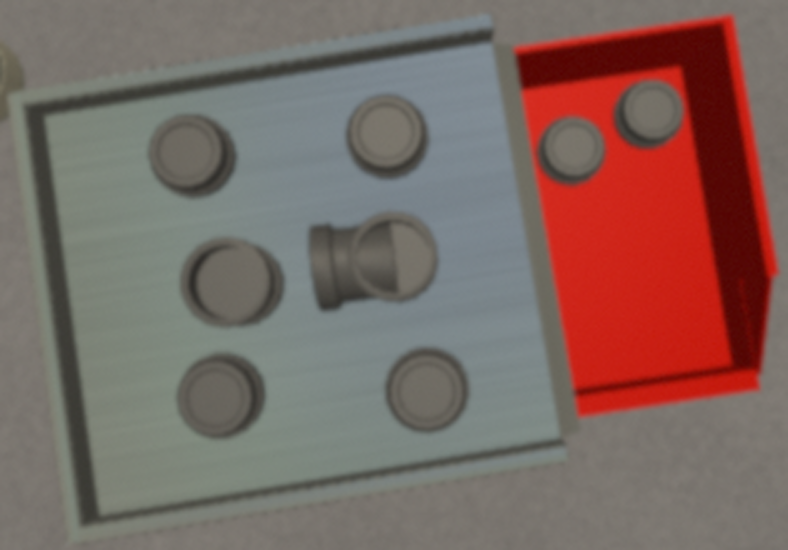

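```bash
python3 - <<'E'
from h import *
f=lambda p:np.array(p,float)/2.5+[145,110]
r=ray("top",f([(12,97),(490,17),(567,458),(78,540)]),.17)
print("rim",r)
for a,b in((0,1),(3,2),(1,2),(0,3)):
    d=r[b]-r[a];print(np.linalg.norm(d),d[:2]/np.linalg.norm(d))
e=ray("top",f([(497,47),(560,438)]),.14);print("edge",e)
# tray -y direction average
d=(r[1]-r[0]+r[2]-r[3])[:2];d/=np.linalg.norm(d);d2=(r[0]-r[3]+r[1]-r[2])[:2];d2/=np.linalg.norm(d2)
perp=np.array([-d[1],d[0]]) ;print("d",d,"x from d",perp,d2)
ym=-d; ym=ym+np.array([-d2[1],d2[0]]); ym/=np.linalg.norm(ym); xm=np.array([ym[1],-ym[0]])
print("tray x,y",xm,ym,"yaw",np.arctan2(xm[1],xm[0]))
C=r.mean(0)[:2];
# centre: rim outer along y spans +140..-140
print("C",C)
def T(p):
    p=p[:,:2]-C;return np.c_[p@xm,p@ym]*1000
print("rim",T(r));print("edge",T(e))
caps=ray("top",f([(186,152),(386,133),(216,396),(427,390)]),.166);print("caps",caps,T(caps))
t=ray("top",f([(393,256),(234,283)]),.194);print(t,T(t))
b=ray("top",[(351,129),(436,116),(455,214),(448,264),(376,275)],.122);print("bin",T(b))
np.savez("tray.npz",xm=xm,ym=ym,C=C)
E
```

```text
rim [[ 0.6518  0.2713  0.17  ]
 [ 0.7066 -0.0052  0.17  ]
 [ 0.4544 -0.0546  0.17  ]
 [ 0.401   0.2189  0.17  ]]
0.28185859218365206 [ 0.1942 -0.981 ]
0.2786351998212918 [ 0.1915 -0.9815]
0.25699603335680127 [-0.9813 -0.1923]
0.2562449816499168 [-0.9788 -0.2046]
edge [[ 0.6966 -0.0111  0.14  ]
 [ 0.462  -0.0539  0.14  ]]
d [ 0.1929 -0.9812] x from d [0.9812 0.1929] [0.9801 0.1985]
tray x,y [0.9807 0.1957] [-0.1957  0.9807] yaw 0.19693431217611293
C [0.5534 0.1076]
rim [[ 128.5154  141.2938]
 [ 128.099  -140.5645]
 [-128.8955 -139.681 ]
 [-127.7189  138.9517]]
edge [[ 117.1838 -144.4186]
 [-121.287  -140.4893]]
caps [[0.6229 0.1695 0.166 ]
 [0.6373 0.0535 0.166 ]
 [0.4829 0.1457 0.166 ]
 [0.4898 0.0254 0.166 ]] [[ 80.2796  47.1394]
 [ 71.6281 -69.4478]
 [-61.6895  51.2031]
 [-78.524  -68.1623]]
[[0.5643 0.0459 0.194 ]
 [0.547  0.1327 0.194 ]] [[ -1.4736 -62.6426]
 [ -1.4187  25.929 ]]
bin [[ 119.339  -157.2438]
 [ 117.1752 -292.4874]
 [ -39.1563 -292.0143]
 [-112.383  -266.6917]
 [-110.3473 -155.3726]]
```

```bash
python3 -m jog '[[[-0.34,0,0,0,-0.1204],[-0.34,0,0,0,-0.1204],[-0.34,0,0,0,-0.1204],[-0.34,0,0,0,-0.1204],[-0.34,0,0,0,-0.1204],[-0.34,0,0,0,-0.1204],[-0.34,0,0,0,-0.1204],[-0.34,0,0,0,-0.1204],[-0.34,0,0,0,-0.1204],[-0.34,0,0,0,-0.1204],[-0.34,0,0,0,-0.1204],[-0.34,0,0,0,-0.1204]]]' 20
cat >> h.py <<'E'
t=np.load("tray.npz")
def tray(p): p=np.array(p)[:2]-t["C"]; return 1000*np.array([p@t["xm"],p@t["ym"]])
def st():
    s=sense(); M=R.from_rotvec(s['tcp_rot']).as_matrix()
    print("t",round(s['clock'],2),"tcp tray mm",tray(s['ee_pos']),"z",1000*s['ee_pos'][2],"zaxis",M[:,2],"zerr(deg)",np.degrees(np.arctan2(M[1,2],M[0,2])-np.arctan2(*t['xm'][::-1])),"w",s['width'],"F",s['force'],"q",s['joint_positions'])
    return s,M
def goto(x,y,z):
    s,M=st(); p=t["C"]+t["xm"]*x/1000+t["ym"]*y/1000
    d=np.array([p[0],p[1],z/1000])-s['ee_pos']; print("tool shift cm",M.T@d*100)
E
python3 -c "
from h import *
goto(72,-22,400)"
```

```text
clock: 1.1
ee_pos: [0.1829, -0.545, 0.4042]
tcp_rot: [-0.159, 1.565, 0.161]
force: [0.7, 0.1, -0.4]
width: 0.0282
t 1.1 tcp tray mm [-491.0586 -567.4904] z 404.24284483220515 zaxis [ 0.9793  0.2024 -0.0001] zerr(deg) 0.3918018619664986 w 0.02820684853677774 F [ 0.7225  0.0564 -0.3665] q [-1.267   0.32    1.5652 -0.      1.2574 -1.4708]
tool shift cm [ 0.4736 54.1623 56.6776]
```

```bash
python3 -m jog '[[[-0.34,0,2.7,2.8,0],[-0.34,0,2.7,2.8,0],[-0.34,0,2.7,2.8,0],[-0.34,0,2.7,2.8,0],[-0.34,0,2.7,2.8,0],[-0.34,0,2.7,2.8,0],[-0.34,0,2.7,2.8,0],[-0.34,0,2.7,2.8,0],[-0.34,0,2.7,2.8,0],[-0.34,0,2.7,2.8,0],[-0.34,0,2.7,2.8,0],[-0.34,0,2.7,2.8,0]]]'
python3 -c "
from h import *
goto(72,-22,400)"
```

```text
clock: 2.1
ee_pos: [0.4493, -0.1595, 0.4045]
tcp_rot: [-0.155, 1.566, 0.155]
force: [0.5, 0.1, -0.1]
width: 0.0279
t 2.1 tcp tray mm [-154.4063 -241.5994] z 404.5212848309683 zaxis [ 0.9805  0.1966 -0.0004] zerr(deg) 0.05362464143991688 w 0.027856892542467537 F [ 0.5419  0.0853 -0.1279] q [-0.3653  0.165   1.7768 -0.0002  1.2002 -0.5631]
tool shift cm [ 0.4443 21.9387 22.6613]
```

Then down in the same call to about 25 mm above the working height.

```bash
python3 -m jog '[[[-0.34,0,2.75,2.8,0],[-0.34,0,2.75,2.8,0],[-0.34,0,2.75,2.8,0],[-0.34,0,2.75,2.8,0],[-0.34,0,2.75,2.8,0],[-0.34,0,2.75,2.8,0],[-0.34,0,2.75,2.8,0],[-0.34,0,2.7,3,0],[-0.34,0,0,0,0],[-0.34,2,0,0,0],[-0.34,2,0,0,0],[-0.34,1,0,0,0]]]'
python3 - <<'E'
from h import *
goto(72,-22,325)
cv2.imwrite("pics/w1.png",camera("wrist")[:,:,::-1])
cv2.imwrite("pics/s1.png",camera("side")[:,:,::-1])
E
```

```text
clock: 3.1
ee_pos: [0.6265, 0.0982, 0.3517]
tcp_rot: [-0.156, 1.57, 0.155]
force: [-0.8, -0.3, -0.8]
width: 0.0283
t 3.1 tcp tray mm [ 69.7808 -23.5138] z 351.7418871297861 zaxis [ 0.9804  0.197  -0.0049] zerr(deg) 0.07820999801711068 w 0.028304683770241378 F [-0.8314 -0.3332 -0.7513] q [ 0.1374  0.448   1.5001 -0.0003  1.1984 -0.0608]
tool shift cm [2.6731 0.1509 0.2352]
```

View pics/w1.png

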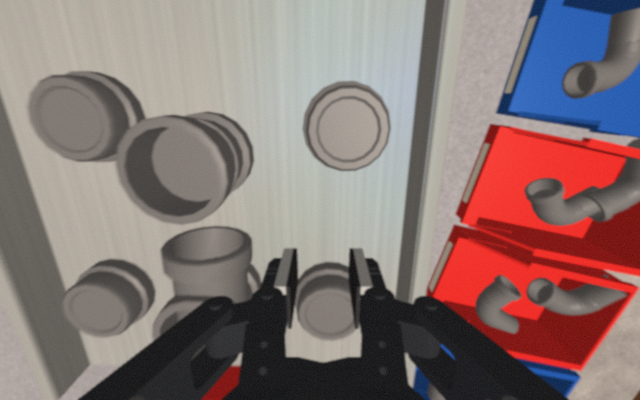

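View pics/s1.png

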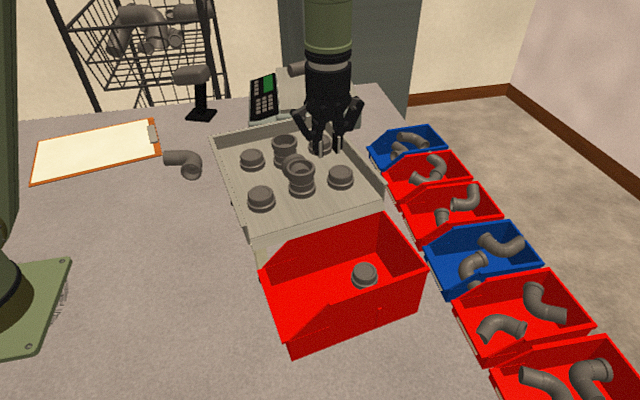

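```bash
python3 -m jog '[[[-0.34,1.0,0.1,0.2,0],[-0.34,1.0,0,0,0],[-0.34,0.8,0,0,0],[-0.34,0,0,0,0]]]'
python3 - <<'E'
from h import *
s,M=st()
im=camera("side")[:,:,::-1].copy()
P=camera_params("side");K=P["camera_matrix"];Ti=np.linalg.inv(P["pose"])
def pr(p):
    c=Ti@np.r_[p,1];u=K@c[:3];return u[:2]/u[2]
big=cv2.resize(im[60:220,250:410],None,fx=5,fy=5,interpolation=cv2.INTER_CUBIC)[0:600]
for z,col in((.14,(0,0,255)),(.15,(0,255,0)),(.16,(255,0,0))):
  for sz in(-1,1):
    p=s['ee_pos']+M[:,2]*sz*.0285-M[:,1]*.011;p[2]=z
    u=(pr(p)-[250,60])*5;cv2.circle(big,tuple(int(a) for a in u),3,col,-1)
cv2.imwrite("pics/s2.png",big)
E
```

```text
clock: 3.53
ee_pos: [0.6285, 0.0994, 0.3248]
tcp_rot: [-0.155, 1.569, 0.155]
force: [-0.8, 0.4, 0.0]
width: 0.0281
t 3.53 tcp tray mm [ 71.9656 -22.7554] z 324.77897198429105 zaxis [ 0.9805  0.1963 -0.0034] zerr(deg) 0.03814549840032965 w 0.028098465094530903 F [-0.7763  0.4278  0.0184] q [ 0.1388  0.4714  1.5325 -0.0001  1.1411 -0.0588]
```

View pics/s2.png

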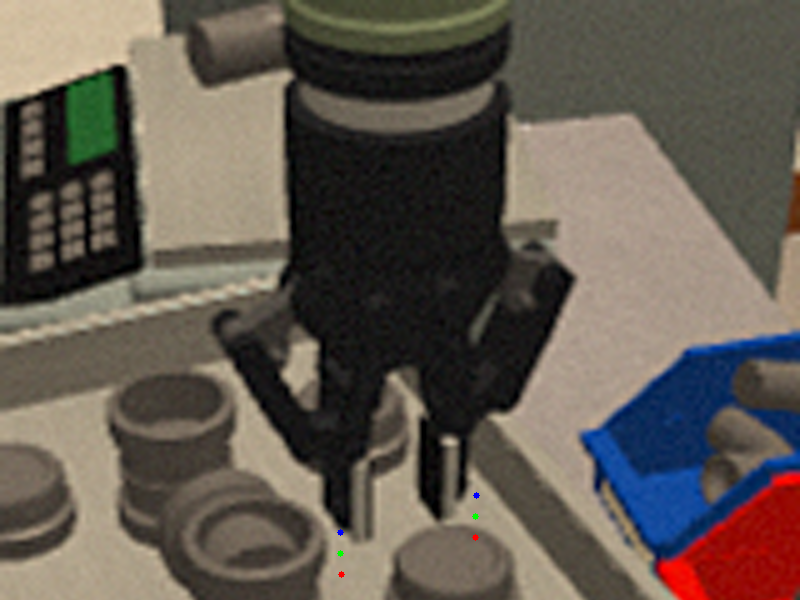

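```bash
python3 -m jog '[[[-0.34,0.7,0,0,0],[-0.34,0,-0.5,0,0],[-0.34,0,-0.8,0,0],[-0.34,0,-0.8,0,0],[-0.34,0,-0.8,0,0],[-0.34,0,-0.8,0,0]]]'
python3 - <<'E'
from h import *
s,M=st()
cv2.imwrite("pics/s3.png",camera("side")[:,:,::-1])
E
```

```text
clock: 4.08
ee_pos: [0.6365, 0.0622, 0.32]
tcp_rot: [-0.155, 1.565, 0.155]
force: [0.0, -0.2, -0.5]
width: 0.0283
t 4.08 tcp tray mm [ 72.5459 -60.7938] z 320.04293200216557 zaxis [0.9806 0.1961 0.0007] zerr(deg) 0.02296137525936034 w 0.028292445590338576 F [ 0.0377 -0.1893 -0.5427] q [ 0.0794  0.4791  1.532  -0.0002  1.1298 -0.1178]
```

View pics/s3.png

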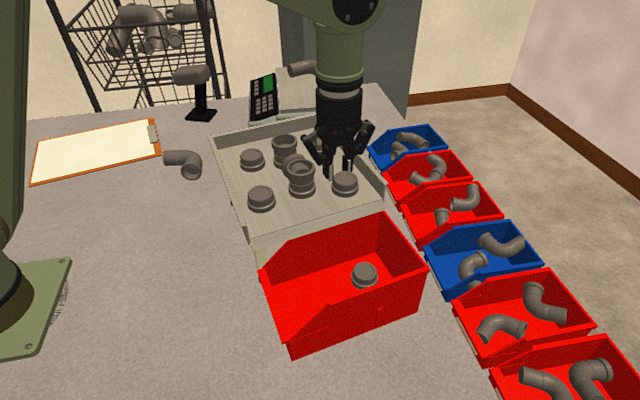

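```bash
python3 -m jog '[[[-0.34,0,-0.8,0,0],[-0.34,0,-0.8,0,0],[-0.34,0,-0.8,0,0],[-0.34,0,-0.8,0,0],[-0.34,0,-0.8,0,0],[-0.34,0,-0.8,0,0],[-0.34,0,-0.8,0,0],[-0.34,0,-0.8,0,0],[-0.34,0,-0.8,0,0],[-0.34,0,-0.8,0,0],[-0.34,0,-0.8,0,0],[-0.34,0,-0.4,0,0]]]'
python3 - <<'E'
from h import *
s,M=st()
cv2.imwrite("pics/s4.png",camera("side")[:,:,::-1])
cv2.imwrite("pics/t4.png",camera("top")[:,:,::-1])
E
```

```text
clock: 5.13
ee_pos: [0.6545, -0.0281, 0.3196]
tcp_rot: [-0.155, 1.565, 0.154]
force: [0.2, -0.0, 0.4]
width: 0.0278
t 5.13 tcp tray mm [  72.5757 -152.8509] z 319.62482927191894 zaxis [ 0.9806  0.1958 -0.    ] zerr(deg) 0.010556622656078428 w 0.027814388213247353 F [ 0.2204 -0.0375  0.4466] q [-0.0604  0.5028  1.4914 -0.0005  1.1473 -0.2573]
```

View pics/s4.png

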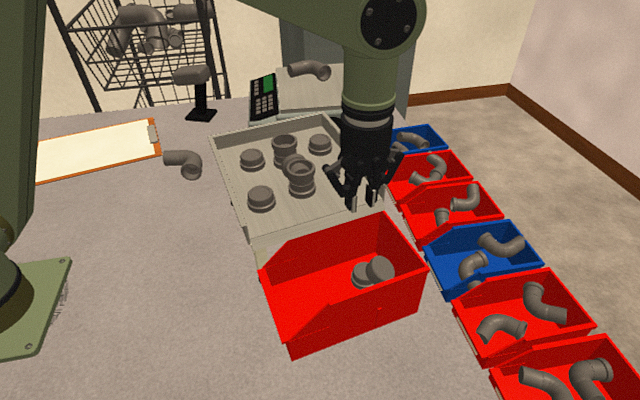

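View pics/t4.png

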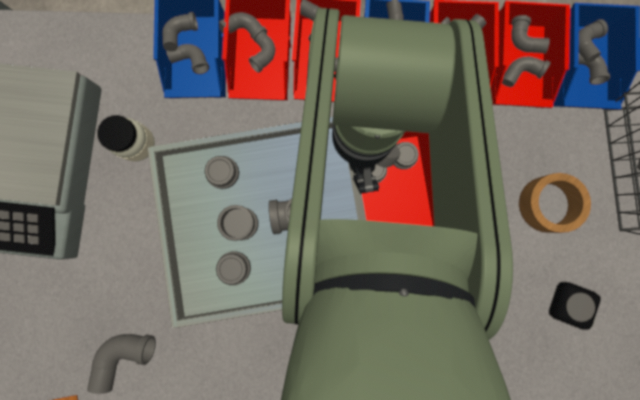

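```bash
python3 -m jog '[[[-0.34,-3.5,0,0,0],[-0.34,-3.5,0,0,0],[-0.34,-1,1,-2,0],[-0.34,0,2.5,-3,0],[-0.34,0,2.5,-3,0],[-0.34,0,2.5,-3,0],[-0.34,0,2.5,-3,0],[-0.34,0,2,-1,0],[-0.34,0,0,0,0],[-0.34,2,0,0,0],[-0.34,2,0,0,0]]]'
python3 - <<'E'
from h import *
goto(-77,-20,320)
cv2.imwrite("pics/w5.png",camera("wrist")[:,:,::-1])
E
```

```text
clock: 6.15
ee_pos: [0.482, 0.0716, 0.3608]
tcp_rot: [-0.156, 1.56, 0.156]
force: [-0.5, -0.2, 0.0]
width: 0.0281
t 6.15 tcp tray mm [-77.0825 -21.3093] z 360.7507859054444 zaxis [0.9802 0.1979 0.005 ] zerr(deg) 0.13066548242194032 w 0.028054990986032174 F [-0.5452 -0.1923  0.0012] q [ 0.1239  0.2161  1.8285 -0.0002  1.0919 -0.0752]
tool shift cm [ 4.075   0.133  -0.0119]
```

View pics/w5.png

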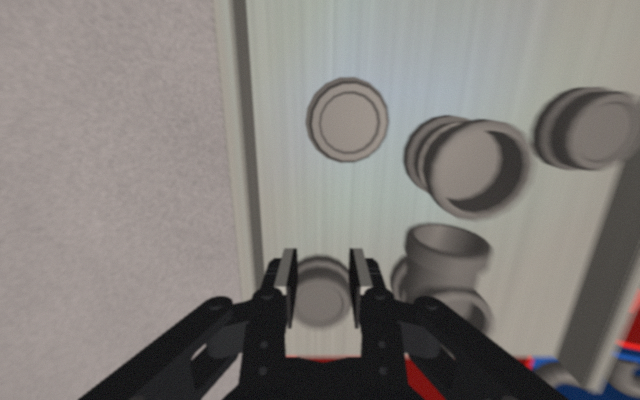

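```bash
python3 -m jog '[[[-0.34,2,0.1,0,0],[-0.34,2.1,0,0,0],[-0.34,0,0,0,0],[-0.34,0,-0.5,0,0],[-0.34,0,-0.8,0.1,0],[-0.34,0,-0.8,0.1,0],[-0.34,0,-0.8,0,0],[-0.34,0,-0.8,0,0],[-0.34,0,-0.8,0,0],[-0.34,0,-0.8,0,0]]]' && python3 -m jog '[[[-0.34,0,-0.8,0,0],[-0.34,0,-0.8,0.1,0],[-0.34,0,-0.8,0.1,0],[-0.34,0,-0.8,0.1,0],[-0.34,0,-0.8,0,0],[-0.34,0,-0.8,0,0],[-0.34,0,-0.8,0,0],[-0.34,0,-0.8,0,0],[-0.34,0,-0.8,0,0],[-0.34,0,-0.6,0,0],[-0.34,0,-0.4,0,0]]]'
python3 - <<'E'
from h import *
st()
cv2.imwrite("pics/s6.png",camera("side")[:,:,::-1])
E
```

```text
clock: 7.03
ee_pos: [0.4941, 0.0195, 0.3191]
tcp_rot: [-0.155, 1.564, 0.155]
force: [-0.6, 0.3, 0.4]
width: 0.0279
clock: 7.95
ee_pos: [0.5131, -0.0602, 0.3187]
tcp_rot: [-0.155, 1.565, 0.155]
force: [0.3, 0.6, -0.4]
width: 0.0284
t 7.95 tcp tray mm [ -72.4057 -156.6066] z 318.66834881669405 zaxis [ 0.9806  0.196  -0.    ] zerr(deg) 0.020873946591925888 w 0.02838272456978935 F [ 0.2765  0.5689 -0.4364] q [-0.1389  0.3016  1.8261 -0.0003  1.0138 -0.3361]
```

View pics/s6.png

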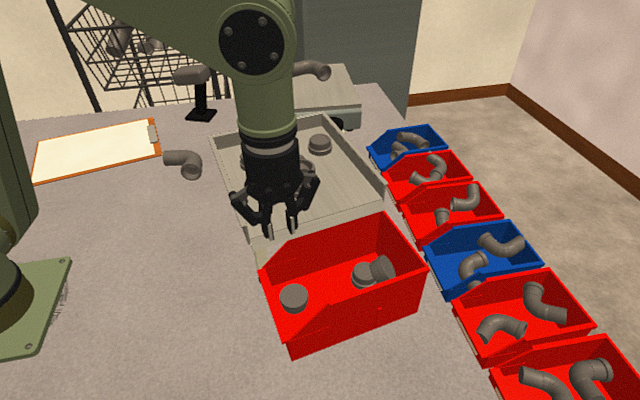

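```bash
python3 -m jog '[[[-0.34,-3,0,0,0],[-0.34,-3.5,0,0,0],[-0.34,-1,2,0,0],[-0.34,0,3.5,0,0],[-0.34,0,3.5,0,0],[-0.34,0,3.5,0,0],[-0.34,0,3.5,0,0],[-0.34,0,3.5,0.6,0],[-0.34,0,3,0,0],[-0.34,0,3,0,0],[-0.34,0,0,0,0],[-0.34,2,0,0,0]]]'
python3 - <<'E'
from h import *
goto(-66,96,320)
cv2.imwrite("pics/w7.png",camera("wrist")[:,:,::-1])
cv2.imwrite("pics/s7.png",camera("side")[:,:,::-1])
E
```

```text
clock: 9.0
ee_pos: [0.4692, 0.1938, 0.3767]
tcp_rot: [-0.156, 1.557, 0.16]
force: [-0.4, -0.1, -0.1]
width: 0.0283
t 9.0 tcp tray mm [-65.7384 101.0591] z 376.65297057275615 zaxis [0.9797 0.2001 0.0079] zerr(deg) 0.2593532999369743 w 0.028263084010863276 F [-0.392  -0.1479 -0.0513] q [ 0.3691  0.2331  1.7618 -0.0001  1.1388  0.1677]
tool shift cm [ 5.6643 -0.513  -0.073 ]
```

View pics/w7.png

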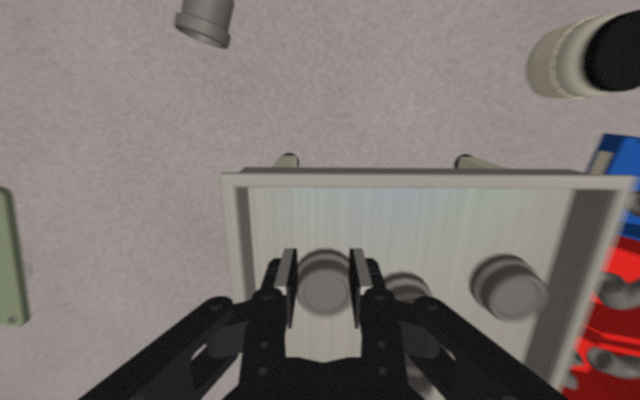

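View pics/s7.png

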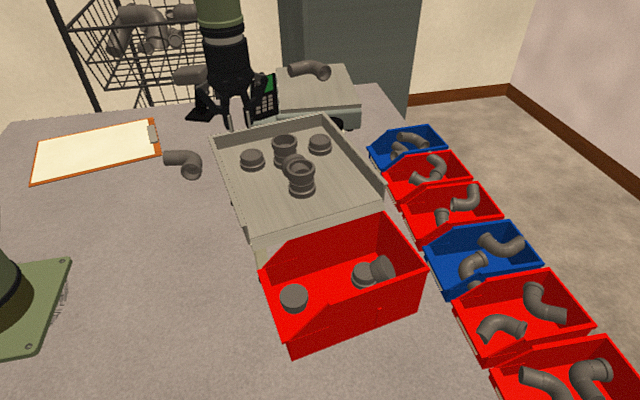

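```bash
python3 -m jog '[[[-0.34,2,0,-0.6,0],[-0.34,2,0,-0.4,0],[-0.34,1.6,0,0,0],[-0.34,0,0,0,0],[-0.34,0,-0.8,0,0],[-0.34,0,-0.8,0,0],[-0.34,0,-0.8,-0.2,0],[-0.34,0,-0.8,-0.2,0]]]'
python3 - <<'E'
from h import *
st()
cv2.imwrite("pics/s8.png",cv2.resize(camera("side")[80:240,180:380,::-1],None,fx=4,fy=3.75))
cv2.imwrite("pics/w8.png",camera("wrist")[:,:,::-1])
E
```

```text
clock: 9.77
ee_pos: [0.4617, 0.1568, 0.3188]
tcp_rot: [-0.155, 1.563, 0.155]
force: [-0.1, -0.1, -0.1]
width: 0.0281
t 9.77 tcp tray mm [-80.3335  66.1594] z 318.8299636734713 zaxis [0.9806 0.1959 0.0022] zerr(deg) 0.016381683196941357 w 0.028145019005060144 F [-0.1112 -0.0963 -0.1111] q [ 0.3037  0.2588  1.8892 -0.0001  0.9914  0.1066]
```

View pics/s8.png

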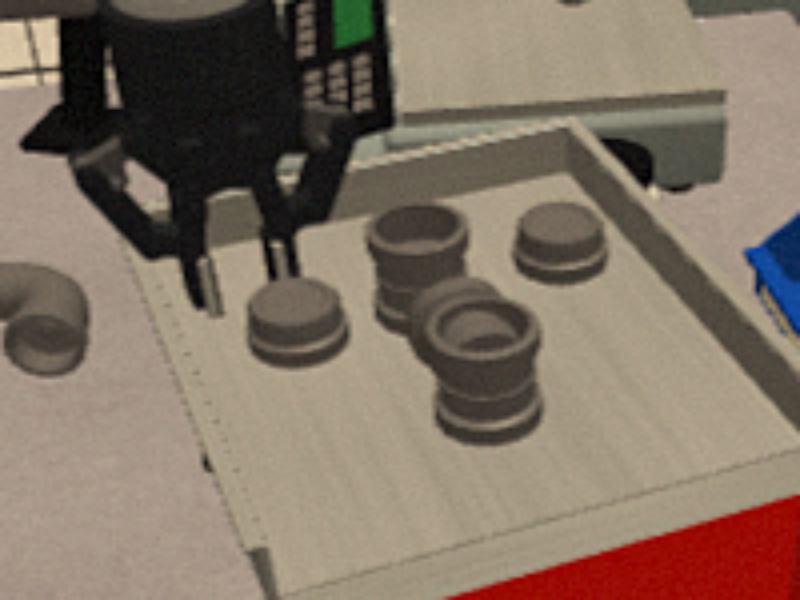

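View pics/w8.png

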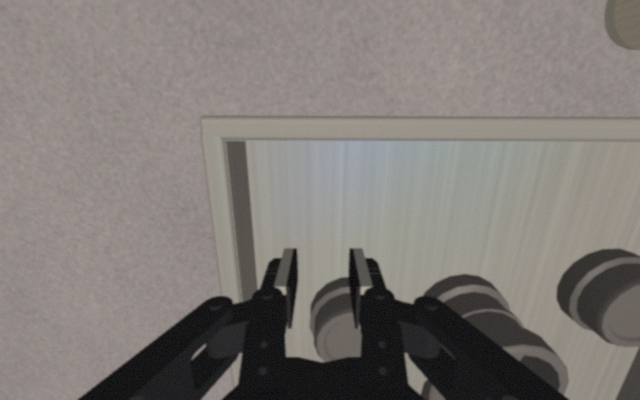

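```bash
python3 -m jog '[[[-0.34,-0.6,1.0,0,0],[-0.34,0,0,0.8,0],[-0.34,0,0,0,0],[-0.34,0,-0.6,0,0],[-0.34,0,-0.7,0,0],[-0.34,0,-0.7,0,0],[-0.34,0,-0.7,-0.1,0],[-0.34,0,-0.7,-0.1,0],[-0.34,0,-0.7,-0.1,0]]]'
python3 - <<'E'
from h import *
st()
cv2.imwrite("pics/s9.png",cv2.resize(camera("side")[80:240,180:380,::-1],None,fx=4,fy=3.75))
cv2.imwrite("pics/w9.png",camera("wrist")[:,:,::-1])
E
```

```text
clock: 10.62
ee_pos: [0.4722, 0.1274, 0.3236]
tcp_rot: [-0.155, 1.566, 0.155]
force: [0.2, -0.6, -0.1]
width: 0.0282
t 10.62 tcp tray mm [-75.8161  35.3124] z 323.618038107466 zaxis [ 0.9806  0.1961 -0.0003] zerr(deg) 0.027297806646633137 w 0.02816870679745091 F [ 0.1886 -0.6015 -0.0641] q [ 0.24    0.2563  1.8785 -0.0001  1.007   0.0427]
```

View pics/s9.png

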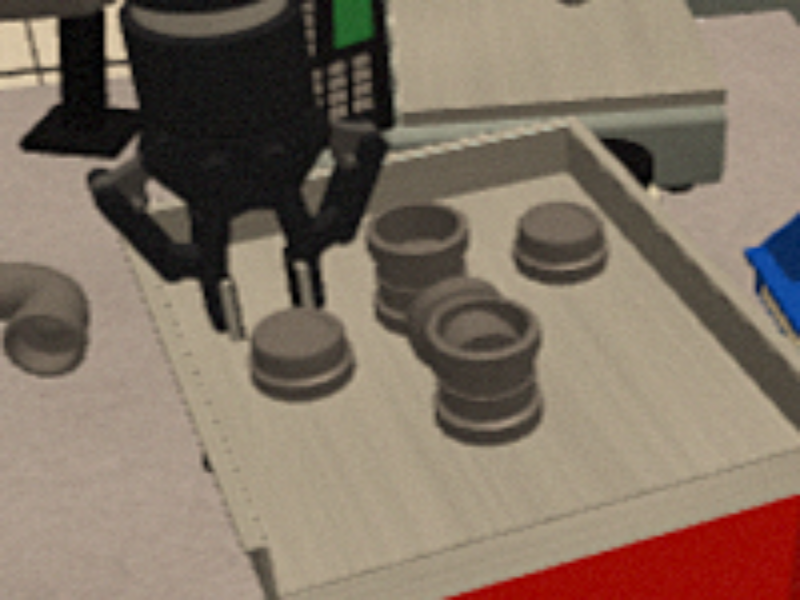

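View pics/w9.png

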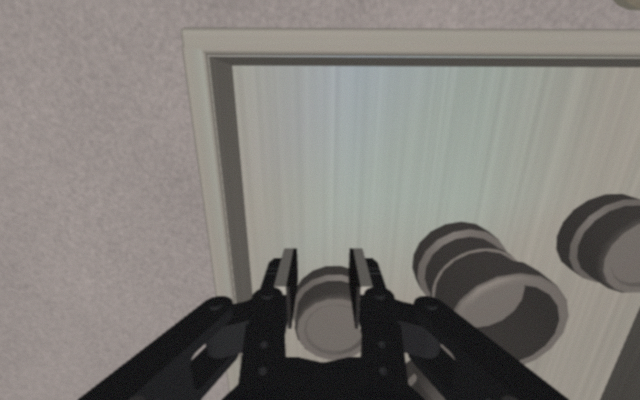

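```bash
python3 -m jog '[[[-0.34,0,-0.8,-0.1,0],[-0.34,0,-0.8,-0.1,0],[-0.34,0,-0.8,0,0],[-0.34,0,-0.8,0,0],[-0.34,0,-0.8,0,0],[-0.34,0,-0.8,0,0],[-0.34,0,-0.8,0,0],[-0.34,0,-0.8,0,0],[-0.34,0,-0.8,0,0],[-0.34,0,-0.8,0,0],[-0.34,0,-0.8,0,0],[-0.34,0,-0.8,0,0]]]'
python3 - <<'E'
from h import *
st()
cv2.imwrite("pics/s10.png",camera("side")[:,:,::-1])
E
```

```text
clock: 11.72
ee_pos: [0.4893, 0.0331, 0.3237]
tcp_rot: [-0.155, 1.565, 0.155]
force: [-0.3, 1.0, 1.4]
width: 0.0282
t 11.72 tcp tray mm [-77.4904 -60.5459] z 323.7232481918199 zaxis [0.9805 0.1965 0.    ] zerr(deg) 0.04773811702980382 w 0.02822196650657726 F [-0.3399  0.9558  1.4162] q [ 0.044   0.2581  1.8756 -0.0001  1.0078 -0.1537]
```

View pics/s10.png

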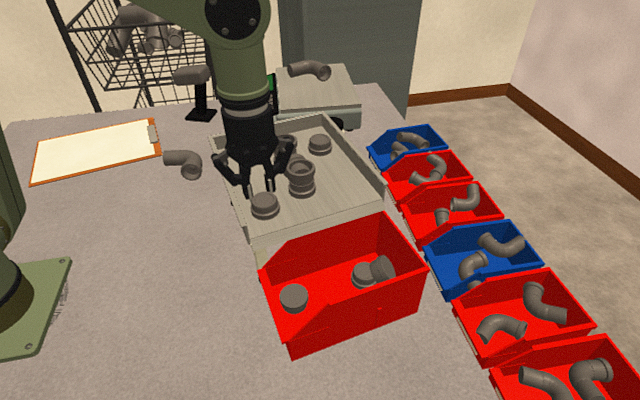

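```bash
python3 -m jog '[[[-0.34,0,-0.8,0,0],[-0.34,0,-0.8,0,0],[-0.34,0,-0.8,0,0],[-0.34,0,-0.8,0,0],[-0.34,0,-0.8,0.2,0],[-0.34,0,-0.8,0.3,0],[-0.34,0,-0.8,0.3,0],[-0.34,0,-0.8,0.3,0],[-0.34,0,-0.8,0.2,0],[-0.34,0,-0.8,0,0],[-0.34,0,-0.8,0,0],[-0.34,0,-0.8,0,0]]]'
python3 - <<'E'
from h import *
st()
cv2.imwrite("pics/s11.png",camera("side")[:,:,::-1])
E
```

```text
clock: 12.77
ee_pos: [0.5209, -0.0587, 0.3233]
tcp_rot: [-0.156, 1.566, 0.155]
force: [-0.3, -0.5, 0.5]
width: 0.0283
t 12.77 tcp tray mm [ -64.4554 -156.6637] z 323.3491183686229 zaxis [ 0.9805  0.1966 -0.0006] zerr(deg) 0.05721979283620812 w 0.028321324918943194 F [-0.3    -0.5047  0.5407] q [-0.1339  0.308   1.8028 -0.0005  1.0313 -0.3316]
```

View pics/s11.png

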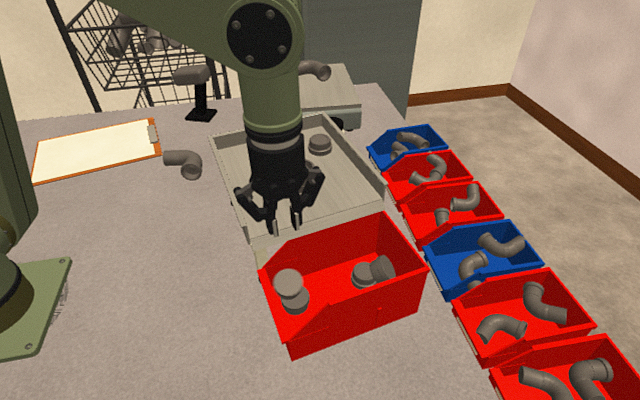

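```bash
python3 -m jog '[[[-0.34,-3,0,0,0],[-0.34,-3.5,0,0,0],[-0.34,-1.2,2,1.2,0],[-0.34,0,3.2,1.8,0],[-0.34,0,3.2,1.8,0],[-0.34,0,3.2,1.8,0],[-0.34,0,3.2,1.8,0],[-0.34,0,3.2,1.8,0],[-0.34,0,3.2,1.8,0],[-0.34,0,3.2,1.8,0],[-0.34,0,1.1,0.5,0],[-0.34,0,0,0,0]]]'
python3 - <<'E'
from h import *
goto(79,98,320)
cv2.imwrite("pics/w12.png",camera("wrist")[:,:,::-1])
cv2.imwrite("pics/s12.png",camera("side")[:,:,::-1])
E
```

```text
clock: 13.82
ee_pos: [0.6112, 0.2232, 0.3996]
tcp_rot: [-0.158, 1.566, 0.158]
force: [-1.2, -0.2, 0.3]
width: 0.0278
t 13.82 tcp tray mm [ 79.3074 102.0481] z 399.6006485653054 zaxis [ 0.9798  0.2001 -0.0007] zerr(deg) 0.25684576424206146 w 0.027826243462519874 F [-1.2158 -0.2209  0.2595] q [0.3323 0.4433 1.3846 0.0006 1.3143 0.1307]
tool shift cm [ 7.9599 -0.4083 -0.0272]
```

View pics/w12.png

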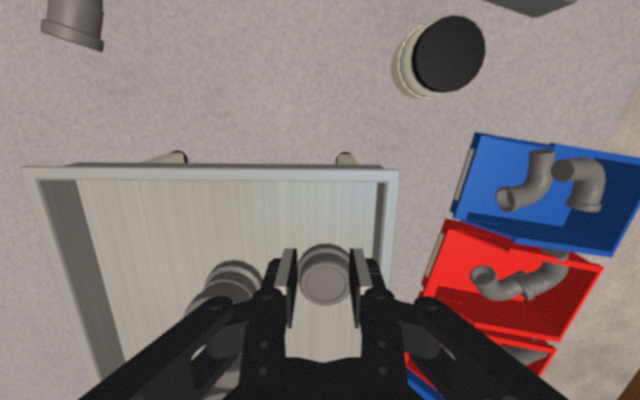

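View pics/s12.png

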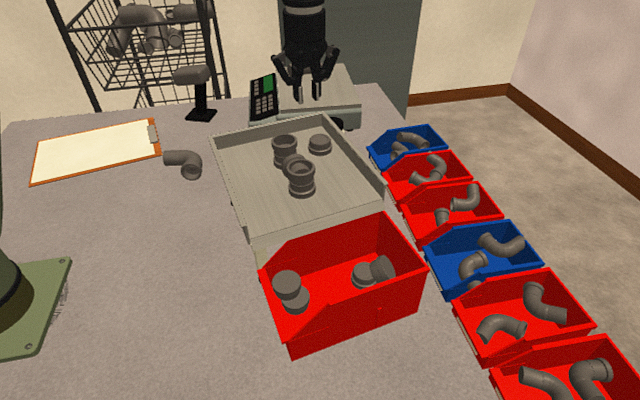

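```bash
python3 -m jog '[[[-0.34,3,0,0,0],[-0.34,3,0,0,0],[-0.34,1.8,0,0,0],[-0.34,0,0,0,0],[-0.34,0,-0.8,0,0],[-0.34,0,-0.8,0,0],[-0.34,0,-0.8,0,0],[-0.34,0,-0.8,0,0],[-0.34,0,-0.8,0,0],[-0.34,0,-0.8,0,0],[-0.34,0,-0.8,0,0],[-0.34,0,-0.8,0,0]]]'
python3 - <<'E'
from h import *
st()
cv2.imwrite("pics/w13.png",camera("wrist")[:,:,::-1])
E
```

```text
clock: 14.92
ee_pos: [0.6237, 0.1571, 0.3236]
tcp_rot: [-0.154, 1.564, 0.156]
force: [-1.0, 3.3, 4.7]
width: 0.0282
t 14.92 tcp tray mm [78.6067 34.8454] z 323.59553231735225 zaxis [0.9805 0.1963 0.0018] zerr(deg) 0.03638098122391555 w 0.02815399984838251 F [-1.006   3.2867  4.6939] q [0.2288 0.4815 1.5181 0.0009 1.1402 0.0308]
```

View pics/w13.png

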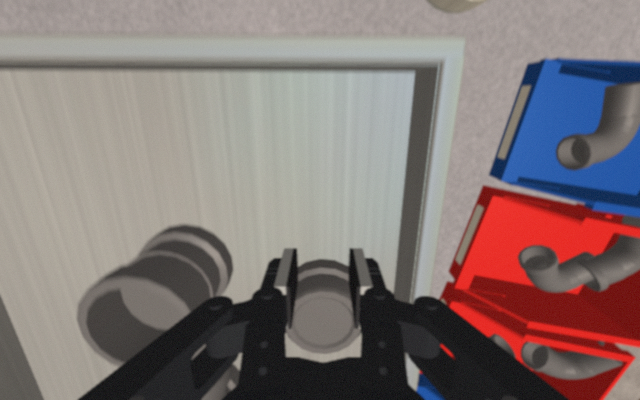

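```bash
python3 - <<'E'
from h import *
st()
cv2.imwrite("pics/s13.png",cv2.resize(camera("side")[80:240,220:420,::-1],None,fx=4,fy=3.75))
st()
E
```

```text
t 14.97 tcp tray mm [78.6467 33.5961] z 323.5692252049698 zaxis [0.9807 0.1956 0.0018] zerr(deg) -0.0014155678576834806 w 0.0281946451158178 F [0.2925 0.8517 4.2047] q [ 0.2271  0.4815  1.5182 -0.0006  1.1401  0.0304]
t 15.02 tcp tray mm [78.6348 34.0789] z 323.3354273007418 zaxis [0.9807 0.1956 0.0014] zerr(deg) -0.006110159440602934 w 0.028067967113046113 F [ 0.2149 -1.0189  2.486 ] q [ 0.228   0.4818  1.5183 -0.001   1.1401  0.0316]
```

View pics/s13.png

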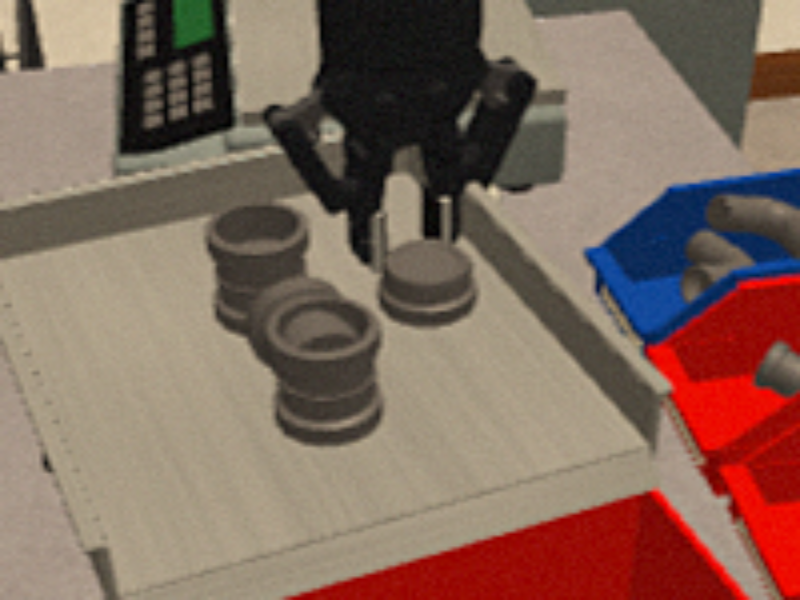

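```bash
python3 -m jog '[[[-0.34,-0.3,0,0,0],[-0.34,0,-0.6,0,0],[-0.34,0,-0.8,0,0],[-0.34,0,-0.8,0,0],[-0.34,0,-0.8,0,0],[-0.34,0,-0.8,0,0],[-0.34,0,-0.8,0,0],[-0.34,0,-0.8,0,0],[-0.34,0,-0.8,0,0],[-0.34,0,-0.8,0,0],[-0.34,0,-0.8,0,0],[-0.34,0,-0.8,0,0]]]'
python3 - <<'E'
from h import *
st()
cv2.imwrite("pics/s14.png",camera("side")[:,:,::-1])
E
```

```text
clock: 16.02
ee_pos: [0.6405, 0.0725, 0.3257]
tcp_rot: [-0.155, 1.565, 0.155]
force: [1.0, 0.9, 0.7]
width: 0.028
t 16.02 tcp tray mm [ 78.4886 -51.4536] z 325.68848072267355 zaxis [0.9805 0.1964 0.    ] zerr(deg) 0.045577674128634164 w 0.027978507837224637 F [0.9906 0.9267 0.6863] q [ 0.0949  0.4823  1.5111 -0.0001  1.1482 -0.1028]
```

View pics/s14.png

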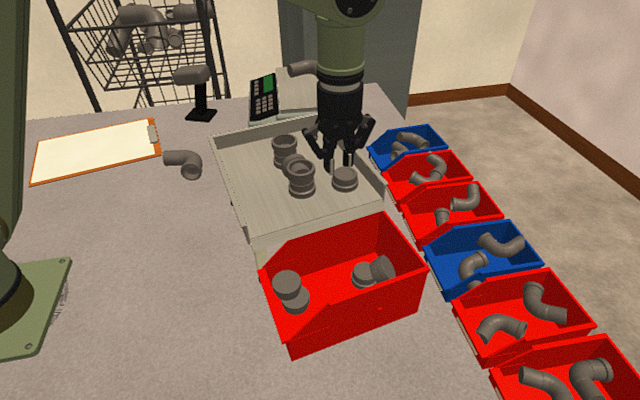

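```bash
python3 -m jog '[[[-0.34,0,-0.9,0,0],[-0.34,0,-0.9,0,0],[-0.34,0,-0.9,0,0],[-0.34,0,-0.9,-0.1,0],[-0.34,0,-0.9,-0.2,0],[-0.34,0,-0.9,-0.3,0],[-0.34,0,-0.9,-0.3,0],[-0.34,0,-0.9,-0.3,0],[-0.34,0,-0.9,-0.3,0],[-0.34,0,-0.9,-0.2,0],[-0.34,0,-0.9,0,0],[-0.34,0,-0.7,0,0]]]'
python3 - <<'E'
from h import *
st()
cv2.imwrite("pics/s15.png",camera("side")[:,:,::-1])
E
```

```text
clock: 17.07
ee_pos: [0.6445, -0.0351, 0.3257]
tcp_rot: [-0.155, 1.565, 0.155]
force: [0.4, -0.3, -0.7]
width: 0.0279
t 17.07 tcp tray mm [  61.4017 -157.7927] z 325.6612062648721 zaxis [ 0.9806  0.196  -0.0001] zerr(deg) 0.022237329651950546 w 0.02794265258884062 F [ 0.3716 -0.3147 -0.6518] q [-0.0722  0.4837  1.5087 -0.0003  1.1492 -0.2694]
```

View pics/s15.png

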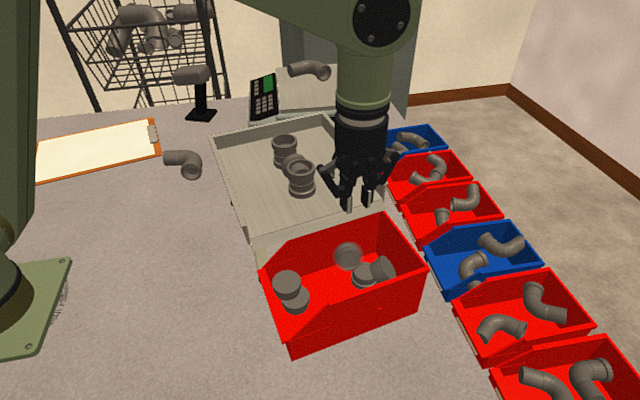

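The fourth cap is falling into the bin (348,257). I'll raise the arm, move it back over the scale side so it clears the view, let things settle, and look again.

```bash
python3 -m jog '[[[-0.34,-3,0,0,0],[-0.34,-3.5,0,0,0],[-0.34,-2,-1,-1,0],[-0.34,0,-2.5,-2.5,0],[-0.34,0,-2.5,-2.5,0],[-0.34,0,-2.5,-2.5,0],[-0.34,0,-2.5,-2.5,0],[-0.34,0,-2.5,-2.5,0],[-0.34,0,-2.5,-2.5,0],[-0.34,0,-2.5,-2.5,0],[-0.34,0,-2.5,-2.5,0],[-0.34,0,-2.5,-2.5,0]]]' && python3 -m jog '[[[-0.34,0,-2.5,-2.5,0],[-0.34,0,-2.5,-2.5,0],[-0.34,0,-2.5,-2.5,0],[-0.34,0,-2.5,-2.5,0],[-0.34,0,-2.5,-2.5,0],[-0.34,0,-2.5,-1.5,0],[-0.34,0,-1.5,0,0],[-0.34,0,0,0,0],[-0.34,0,0,0,0],[-0.34,0,0,0,0],[-0.34,0,0,0,0]]]'
python3 - <<'E'
from h import *
st()
a=camera("side")[:,:,::-1];b=camera("top")[:,:,::-1]
cv2.imwrite("pics/s16.png",a);cv2.imwrite("pics/t16.png",cv2.resize(b[110:330,145:460],None,fx=2.5,fy=2.5,interpolation=cv2.INTER_CUBIC))
o=cv2.imread("pics/top0.png")
print("diff tee/sleeve area",np.abs(o[190:245,215:325].astype(int)-b[190:245,215:325]).mean())
E
```

```text
clock: 18.12
ee_pos: [0.4592, -0.3117, 0.4108]
tcp_rot: [-0.156, 1.565, 0.156]
force: [0.6, 0.2, -0.2]
width: 0.028
clock: 19.03
ee_pos: [0.3558, -0.4988, 0.4108]
tcp_rot: [-0.156, 1.565, 0.157]
force: [-0.5, -0.1, 0.1]
width: 0.0279
t 19.03 tcp tray mm [-312.4475 -555.9979] z 410.7781932717719 zaxis [0.9802 0.1978 0.    ] zerr(deg) 0.12369489930195056 w 0.02789922382078188 F [-0.4559 -0.1394  0.1259] q [-0.97    0.3761  1.4636  0.0002  1.3025 -1.1691]
diff tee/sleeve area 1.2907438016528925
```

View pics/s16.png

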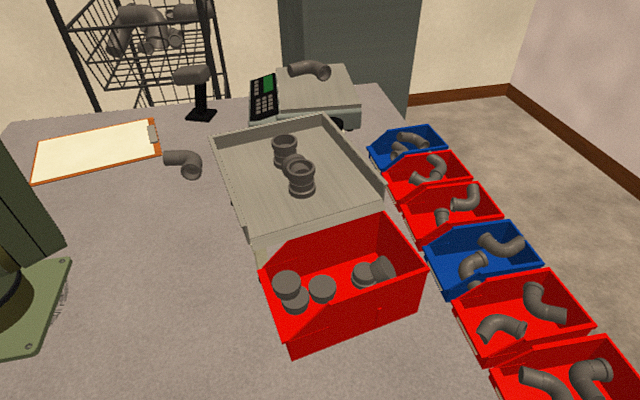

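View pics/t16.png

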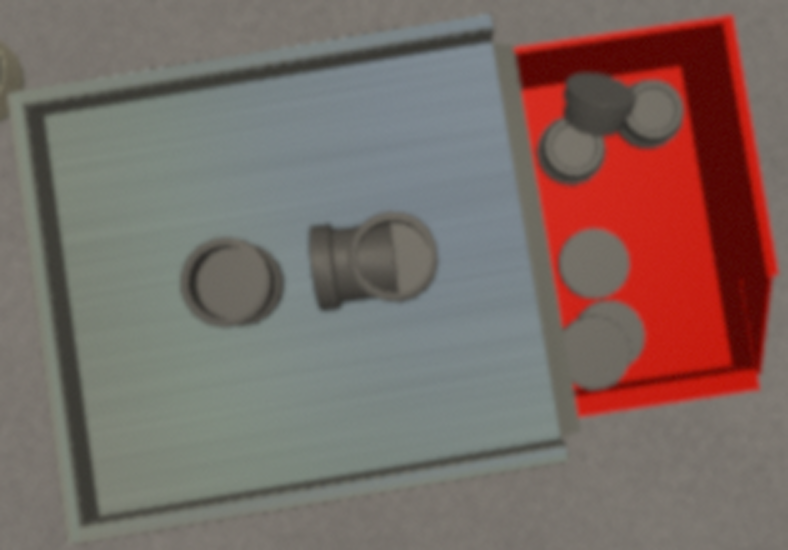

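```bash
python3 -c "
from workcell import *
print(sign_off())"
```

```text
the job is handed in; nothing more can be done
None
```

I pushed all four end caps off the tray's open end into the stock bin, one at a time, and handed the job in at about 19 s of the 54 s allowed. I used the two fingertips set 28 mm apart and never gripped or lifted a cap.

- **Caps:** The last side and top pictures show an empty tray apart from the tee and sleeve. All four caps are inside the upright bin: one lies on its own, two lean on each other, and one rests tilted on the two caps that were already there. I judged this by eye and did not measure their heights or speeds. The first three looked unchanged between pictures. I saw the fourth at rest in one picture only, about 2 s after it fell.
- **Tee and sleeve:** They did not move. The top picture around them differs from the starting one by only about 1.3 grey levels on average, which is noise.
- **Robot:** It finished clear of everything, with no force on the tool beyond noise.

Two things went slightly off plan:

- **Third cap:** The first approach was misaligned sideways, so I backed off, moved over and raised the fingertips a little to clear the sleeve.
- **Fourth cap:** The fingertips probably pressed on the cap's bead (an upward force of about 5 N), so I raised them 3 mm and carried on.

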